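# Seat the medallion and close its guarded clamp

## Robot

A 7-joint arm with a two-finger parallel gripper is mounted at the origin on a cart in front of the work surface, level with it; the furniture and walls round the work are solid. World frame = base frame: x ahead of the robot, y to its left, z up, the work surface at z = 0. Lengths are in mm, angles in rad, forces in N, time in s.
With the tool pointing down it reaches from about 425 to 825 mm from the base axis. Payload 3.6 kg.
Tool frame: the origin (TCP) lies midway between the tips of the shut fingers; the grasp point (between the pads) lies 19 mm behind it; z points along the fingers, y is the line along which they close (so a half turn about z gives the same grasp; the last joint's range is limited). The gripper opens to 93 mm and grips with 3 to 60 N. Pads are 15 mm wide; open, the fingers measure 128 mm over their backs; the gripper's body (75 mm by 188 mm) begins 65 mm behind the grasp point.
Start: joints at [1.234, 0.615, -0.013, 1.423, 0.008, 1.103, -0.04], TCP at [198.176, -619.02, 194.14] pointing down, gripper open.
Joint ranges: [-3.12, 3.12], [-0.3, 2.06], [-1.34, 1.32], [0.26, 2.42], [-1.36, 4.5], [0.01, 1.98], [-2.84, 2.84]. Speed limits (rad/s): [2.79, 2.79, 3.14, 3.14, 3.14, 3.14, 3.14].

## Interface

Orientations are given as a rotation vector (axis times angle).
In Python, from plant import observe, grab_frame, camera_info, job_done, outline_of, place_of gives the robot as it stands. The module is installed in compiled form; this text tells all that it offers.
- The arm moves only by the tool arm_command, never from a script. Its argument "motion" is a list of rows, each a list of 5 numbers: the shift along the world's x, y, z in cm, then the turn about the world's z in degrees, then the closure in counts, from 0 (fully open) to 255 (shut). In form: [[tx, ty, tz, spin, jaw], ...]. A call has exactly 8 rows; each row shifts and turns the commanded pose from where the row before left it; what a row does not reach is not made up. A row lasts 1/10 s, in which the tool goes at most 50 mm and 8.59 degrees, less where a joint would pass 70% of its speed; a pose out of reach is approached as far as the arm can. A call with a gripper value outside its range is refused whole. The fingers move at their own pace and stop on an object; the grip force is fixed at half the most. Time passes only in rows, so rows that do not move let the fingers close, or fill a call up. It gives the time, the measured TCP pose, the force, the opening and the grip force at its end, in the units of the state.
- observe(): the state, without advancing time (a new reading comes with each control period).
- grab_frame(name): name is "side" or "top"; returns the picture (384x512x3 uint8, red, green, blue); there is no depth.
- camera_info(name): a dict with "fx", "fy", "cx", "cy" (pixels), "world_to_cam" (4x4, takes a point from world to camera coordinates). Camera axes: x right, y down, z forward; pixel columns grow to the right and rows downward; lengths in mm; the calibration is good to about 2 mm. A picture is of the moment at which its call begins. camera_info takes no time and is no camera call.
- job_done(): hands the job in; it is judged then, once.
Trained networks look in the newest picture that a camera, given by its name, has taken for a name from the list of things; names that differ only in an ending like _2 or _b are one class to them, and where a whole thing is asked for, a point or a joint stands for the part that bears it (a point fixed in the world has none). Each returns a list of dicts, best first, with "p" (0 to 1); they miss things now and then, are a little off and sometimes report something else, mostly with a low value. They report only what shows in the picture. A call takes as long as a camera call. They do not tell look-alikes from the thing itself.
- outline_of(camera, query): "pixels" (384x512 bool, what is visible of it) and "at" ([column, row] in pixels, amid what is visible of it).
- place_of(camera, query): "at" ([column, row] in pixels: a listed point, or the origin of a listed thing).
The state is a dict: "time_s": time; "qpos": joint angles; "qd": joint speeds; "tau": joint torques, N m; "ee_pos": TCP position; "tool_rot": TCP orientation; "ft_force": force on the tool from outside, world axes, zero at the start; "wrist_torque": the same for the moment, N m; "opening": finger opening in mm; "gripper_force": force on a finger pad.
Only numpy, scipy, OpenCV 4.12 (cv2) and the standard library are available. Lean on these libraries where they do the work, as an engineer would, in place of code of your own. Each camera call takes 0.05 s, during which the arm holds its last target. There are 200 camera calls.

## Task

The large bronze medallion lies between the guide rails of the holding fixture, short of the end stop, and the clamp is open. Push the medallion along the rails with the fingertips until it is fully home against the stop, then reach through the window of the sheet-metal guard that keeps the clamp lever from being knocked, and press the lever all the way down, so that the rubber pad holds the medallion's edge, and take the fingers out again. Nothing may be grasped or lifted, the guard must not be touched, and the file, marker and small medallion beside the fixture stay where they are.

Things in the scene. Friction and masses are not known exactly. Their poses are not given: they have to be found in the camera images.
- fixture: Fixed holding fixture, aluminium base plate 170 (x) x 385 (y) x 12 mm thick, y from -190 to +195 mm of its own frame. Origin on the table surface midway between the rails, in line with the end stop's face. +y is the pushing direction, towards stop and clamp; +x points away from the robot (yaw at most 0.25 rad).
- stop_face (a point): Middle of the end stop's working face, at fixture x = 0, y = 0, 20 mm above the table. The stop is a steel bar across the channel; two steel guide rails run along fixture y from -185 mm to the stop, 118.5 mm apart. Rails and stop are 13 mm high above the plate (tops 25 mm above the table). The channel is open at its -y end.
- medallion_center (a point): Centre (half-way up) of the large bronze medallion, a loose disc 115 mm in diameter, 16 mm thick, about 0.6 kg, flat on the base plate between the rails (underside 12 mm, top 28 mm above the table). Home against the stop its centre is at fixture y = -57.5 mm. It slides with about 3 to 8 N.
- medallion: The same large medallion; origin at the centre of its underside.
- clamp_lever (a joint): Clamp lever angle in rad: 0 to 0.06 at the start (open, raised about 25 deg); 0.45 is fully down on its hard stop, lever level. It is stiff and stays wherever it is left; pressing the grip down takes about 4 to 8 N. Closing it swings the clamp arm over the stop and brings the pad down on the medallion's edge.
- lever_grip (a point): Middle of the top face of the lever's black grip (20 mm wide, 56 mm long, 12 mm thick), where to press. Hinge axis along fixture x at y = 50 mm, 62 mm above the table; the lever points to +y and this point is 65 mm out. Fully down it is at fixture x = 0, y = 115 mm, 68 mm above the table; open, up to 27 mm higher. It lies under the window.
- guard: Fixed grey sheet-metal hood over the lever, sheet 3 mm, fixture y = 28 to 190 mm, x = -69 to 61 mm; origin and axes as the fixture. Its top sheet slopes up by 25 deg towards fixture +x (facing up and towards the robot), from 70 mm above the table in front to 131 mm at the back. Walls in front, at the back and at +y. Not to be touched.
- window (a point): Centre of the rectangular window in the guard's sloping sheet (fixture x = -10, y = 112, 97 mm above the table). Clear opening about 96 mm along fixture y and 80 mm up the slope, corners rounded. Its normal leans 25 deg from vertical towards fixture -x: shut fingers reaching in square to the sheet have most room.
- clamp_pad: Rubber pad, 15 mm in diameter, sprung, on the end of the clamp arm; origin at the centre of its underside. When clamped it presses on the medallion at fixture y = -18 mm with about 5 N. Open, pad and arm hang over the channel between fixture y = -32 mm and the stop, more than 35 mm and less than 90 mm above the table.
- needle_file: Needle file with red handle, 13 x 140 x 13 mm, loose, beside the fixture; leave alone. Origin at the centre of its underside.
- marker: Black and white marker pen, 18 x 124 x 20 mm, loose, beside the fixture; leave alone. Origin at the centre of its underside.
- small_medallion: Small bronze medallion, 55 mm in diameter, 10 mm thick, loose, beside the fixture; leave alone. Origin at the centre of its underside.
Mind the look-alikes: they are no part of the job. What is shaped like the medallion but green is not meant.

How it is judged:
By the outcome, as a careful person would: the job done as asked, in the order asked, and still so for the second after the job is handed in, with the robot touching nothing.
It also fails if it takes over 48 s, if anything falls off the work surface, if the arm or the gripper's body presses on something with over 40 N, if the wrist force passes 120 N, or if a joint passes its speed limit or range.

## Working session

There is one attempt and no reset: what is moved stays moved. The work goes in short steps, Python scripts to look and compute and a tool call to move; the robot and the scene stay as the last step left them, time stands still between calls to the robot, and variables do not carry over. Pictures are saved under pics/ and viewed, at most 10 in all, crops included, and the job is handed in when it is done.

Besides the shell and the picture viewer there is one more tool, called by a JSON object that holds its "op" and its "data". arm_command: Moves the arm, as the interface text tells. Its arguments: {"type":"object","properties":{"motion":{"type":"array"}},"required":["motion"]}

```bash
mkdir -p pics; cat > h.py <<'E'
import numpy as np, cv2
from plant import *
def tri(pa,pb,ca='side',cb='top'):
    A=[]
    for n,p in((ca,pa),(cb,pb)):
        c=camera_info(n);K=np.array([[c['fx'],0,c['cx']],[0,c['fy'],c['cy']],[0,0,1]])
        P=K@np.array(c['world_to_cam'])[:3]
        A+=[p[0]*P[2]-P[0],p[1]*P[2]-P[1]]
    A=np.array(A);s=np.linalg.lstsq(A[:,:3],-A[:,3],rcond=None)[0]
    return s
def ray(n,p,z):
    c=camera_info(n);W=np.array(c['world_to_cam']);R=W[:3,:3];t=W[:3,3]
    d=R.T@np.array([(p[0]-c['cx'])/c['fx'],(p[1]-c['cy'])/c['fy'],1]);o=-R.T@t
    return o+d*(z-o[2])/d[2]
def proj(n,X):
    c=camera_info(n);W=np.array(c['world_to_cam']);q=W[:3,:3]@np.array(X)+W[:3,3]
    return np.array([c['fx']*q[0]/q[2]+c['cx'],c['fy']*q[1]/q[2]+c['cy']])
def save(n,f):
    cv2.imwrite('pics/'+f,cv2.cvtColor(grab_frame(n),cv2.COLOR_RGB2BGR))
E
python3 - <<'E'
from h import *
np.set_printoptions(precision=1,suppress=True)
a=grab_frame('side');b=grab_frame('top')
cv2.imwrite('pics/a.png',cv2.cvtColor(a,4));cv2.imwrite('pics/b.png',cv2.cvtColor(b,4))
for q in ['stop_face','medallion_center','lever_grip','window','clamp_pad','fixture','small_medallion']:
    r={n:[(np.round(d['at'],1).tolist(),round(d['p'],2)) for d in place_of(n,q)[:3]] for n in('side','top')}
    print(q,r)
    if r['side'] and r['top']: print(tri(r['side'][0][0],r['top'][0][0]))
s=observe();print(s['time_s'],s['ee_pos'],s['tool_rot'],s['opening'])
E
```

```text
stop_face {'side': [([278.1, 269.6], 0.85)], 'top': [([223.6, 223.3], 0.69), ([263.6, 230.2], 0.6)]}
[523.  168.9  13.2]
medallion_center {'side': [([295.7, 235.9], 0.75), ([297.2, 180.5], 0.69), ([234.3, 229.9], 0.64)], 'top': [([265.9, 228.8], 0.94), ([341.9, 210.3], 0.65), ([316.1, 154.0], 0.57)]}
[524.4  64.3  12.4]
lever_grip {'side': [([257.9, 281.8], 0.68)], 'top': [([171.7, 214.9], 0.68)]}
[516.  278.9  95.1]
window {'side': [], 'top': []}
clamp_pad {'side': [], 'top': [([263.0, 230.2], 0.38)]}
fixture {'side': [([279.1, 273.7], 0.95)], 'top': [([222.8, 226.1], 0.67)]}
[518.7 171.1   5.3]
small_medallion {'side': [([232.2, 227.5], 0.55), ([277.7, 274.4], 0.39)], 'top': [([267.6, 176.0], 0.76), ([231.4, 278.1], 0.69)]}
[667.1  76.2  -5.7]
0.8 [ 198.2 -619.   194.2] [-3.1 -0.5 -0. ] 93.1117544329033
```

```bash
sleep 3;ls pics
```

```text
a.png
b.png
```

```bash
python3 - <<'E'
import cv2
a=cv2.imread('pics/a.png');b=cv2.imread('pics/b.png')
cv2.imwrite('pics/c.png',cv2.resize(a[130:340,130:410],(800,600),interpolation=cv2.INTER_CUBIC))
cv2.imwrite('pics/d.png',cv2.resize(b[110:320,120:400],(800,600),interpolation=cv2.INTER_CUBIC))
E
```

```text
(no output)
```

View pics/c.png

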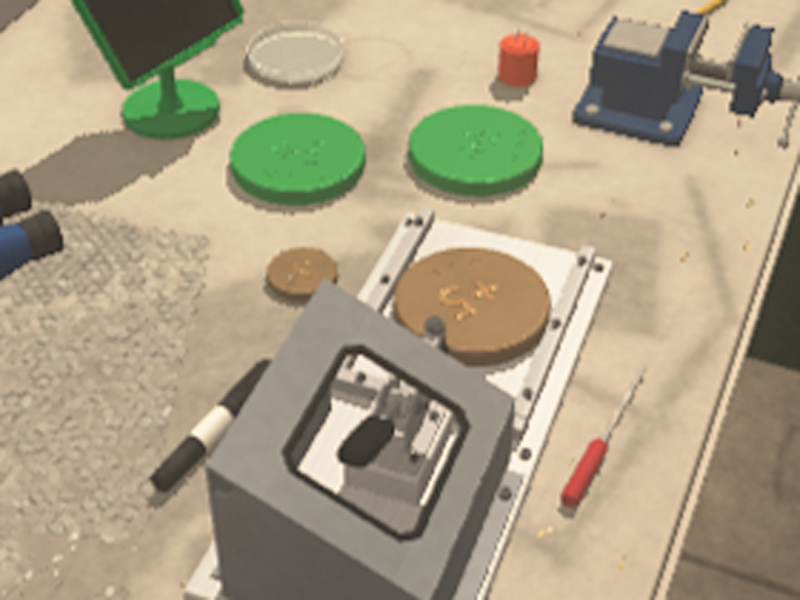

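View pics/d.png

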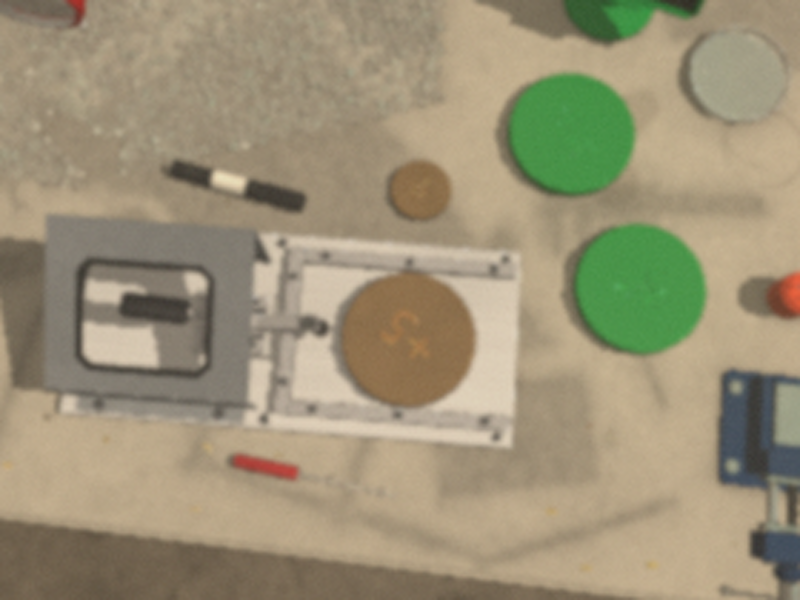

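View pics/b.png

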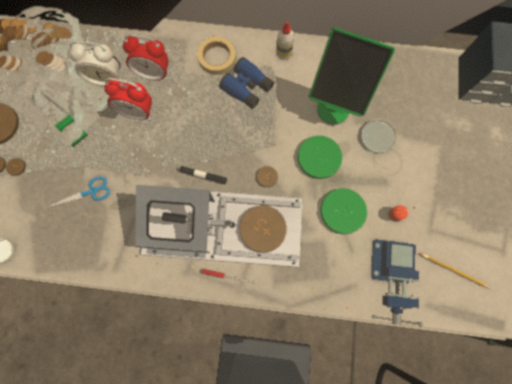

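The large bronze medallion is at top (263,228) / side (296,235), between the rails. The two green discs, at top (320,157) and (344,211), are look-alikes, and the small bronze one at (267,176) lies outside the rails. The lever grip shows through the window at top (173,217). Next I fit the fixture pose from landmarks.

```bash
python3 - <<'E'
from h import *
from scipy.optimize import least_squares
from scipy.spatial.transform import Rotation as R
np.set_printoptions(precision=2,suppress=True)
T=lambda u,v:(120+u*.35,110+v*.35); S=lambda u,v:(130+u*.35,130+v*.35)
# plate corners, guard corners
obs=[('top',T(520,254),(85,-190,12)),('top',T(512,446),(-85,-190,12)),('top',T(57,412),(-85,195,12)),
('side',S(611,262),(-85,-190,12)),('side',S(428,213),(85,-190,12)),
('top',T(47,215),(61,190,131)),('top',T(252,233),(61,28,131)),
('side',S(327,282),(61,28,131)),('side',S(512,400),(-69,28,70)),('side',S(209,470),(61,190,131)),
('top',T(145,317),(-10,112,97)),('side',S(377,440),(-10,112,97)),('side',(278.1,269.6),(0,0,20)),('top',(223.6,223.3),(0,0,20))]
def wp(p,X):
    c,s=np.cos(p[2]),np.sin(p[2]);return (p[0]+c*X[0]-s*X[1],p[1]+s*X[0]+c*X[1],X[2])
f=lambda p:np.concatenate([proj(n,wp(p,X))-np.array(u) for n,u,X in obs])
r=least_squares(f,[520,165,0],loss='soft_l1');p=r.x
print(p,'\n',f(p).reshape(-1,2))
c,s=np.cos(p[2]),np.sin(p[2])
# medallion by colour-outline
for n in('top','side'):
    for d in outline_of(n,'medallion')[:3]:
        m=ray(n,d['at'],24);v=m[:2]-p[:2];print(n,d['at'],round(d['p'],2),m,'fix',c*v[0]+s*v[1],-s*v[0]+c*v[1])
for a,b,z in(((295.7,235.9),(265.9,228.8),20),):
    for n,q in(('side',a),('top',b)):
        m=ray(n,q,z);v=m[:2]-p[:2];print(n,m,'fix',c*v[0]+s*v[1],-s*v[0]+c*v[1])
for nm,X in(('grip',(0,115,68)),('push0',(0,-190,18)),('home',(0,-57.5,20)),('stop',(0,0,20))):print(nm,wp(p,X))
o=observe();print(o['tool_rot'],R.from_rotvec(o['tool_rot']).as_matrix(),o['ft_force'])
np.save('p.npy',p)
E
```

```text
[518.54 169.8    0.05] 
 [[-0.34 -1.19]
 [-0.72  0.61]
 [-0.57  0.43]
 [ 1.47 -0.84]
 [-7.49 -0.93]
 [-1.53 -0.96]
 [ 0.26 -1.86]
 [-1.33 -1.73]
 [ 2.12 -0.36]
 [-1.15 -1.49]
 [-1.15  0.32]
 [ 1.54  0.13]
 [ 1.57 -1.51]
 [-0.8   1.96]]
top [265.6, 227.3] 0.95 [525.71  65.52  24.  ] fix 2.2850662549531373 -104.50314681811429
top [319.0, 159.0] 0.87 [715.17 -49.29  24.  ] fix 186.16944595768487 -228.05315044844477
top [342.7, 209.3] 0.57 [ 592.83 -117.67   24.  ] fix 60.757421414097706 -290.63562850624345
side [231.6, 183.8] 0.9 [724.58 -33.    24.  ] fix 196.32676752956877 -212.2210980666883
side [295.5, 242.5] 0.83 [514.29  94.85  24.  ] fix -7.7514527429723845 -74.67191027411143
side [294.8, 183.6] 0.74 [586.9  -92.86  24.  ] fix 55.99458411898101 -265.57640827934785
side [522.25  72.17  20.  ] fix -0.859538283973313 -97.70019226622826
top [522.69  64.31  20.  ] fix -0.7867154968025334 -105.56698609380514
grip (np.float64(513.1555744344998), np.float64(284.67605560937983), 68)
push0 (np.float64(527.4272223470615), np.float64(-19.989859888005412), 18)
home (np.float64(521.2272441555388), np.float64(112.36500504118655), 20)
stop (np.float64(518.5366875818592), np.float64(169.80202189725097), 20)
[-3.1  -0.48 -0.  ] [[ 0.95  0.3  -0.  ]
 [ 0.3  -0.95  0.  ]
 [ 0.   -0.   -1.  ]] [ 0.44 -0.36 -0.45]
```

{"op": "arm_command", "data": {"motion": [[2,3.5,0,-7.4,255],[2,3.5,0,-7.4,255],[2.2,3.8,0,0,255],[2.2,3.8,0,0,255],[2.2,3.8,0,0,255],[2.2,3.8,0,0,255],[2.2,3.8,0,0,255],[2.2,3.8,0,0,255]]}}

```text
time_s: 1.7
ee_pos: [371.0, -319.5, 194.5]
tool_rot: [3.14, 0.081, 0.001]
ft_force: [0.5, -1.0, 0.1]
opening: 33.6
gripper_force: 0.0
```

{"op": "arm_command", "data": {"motion": [[2.2,3.8,0,0,255],[2.2,3.8,0,0,255],[2.2,3.8,0,0,255],[2.2,3.8,0,0,255],[2.2,3.8,0,0,255],[2.2,3.8,0,0,255],[2.2,3.8,0,0,255],[0,0,0,0,255]]}}

```text
time_s: 2.5
ee_pos: [527.2, -46.6, 194.3]
tool_rot: [-3.135, -0.1, -0.005]
ft_force: [-0.1, -0.5, -0.2]
opening: 0.3
gripper_force: 0.0
```

{"op": "arm_command", "data": {"motion": [[0,0,-4,-1,255],[0,0,-4,0,255],[0,0,-4,0,255],[0,0,-2.5,0,255],[0,0,0,0,255],[0,0,0,0,255],[0,0,0,0,255],[0,0,0,0,255]]}}

```text
time_s: 3.3
ee_pos: [525.6, -55.3, 50.9]
tool_rot: [3.141, 0.053, 0.006]
ft_force: [0.3, -1.1, 0.9]
opening: 0.1
gripper_force: 0.0
```

```bash
python3 - <<'E'
from h import *
a=grab_frame('side')[110:300,180:434];b=grab_frame('top')[140:330,150:404]
f=lambda m:cv2.resize(cv2.cvtColor(np.ascontiguousarray(m),4),(400,300),interpolation=cv2.INTER_CUBIC)
cv2.imwrite('pics/e.png',np.hstack([f(a),f(b)]));o=observe();print(o['ee_pos'],o['ft_force'])
E
```

```text
[525.08154696 -55.14083684  50.43362077] [ 0.59599302 -0.31654552 -0.24387029]
```

View pics/e.png

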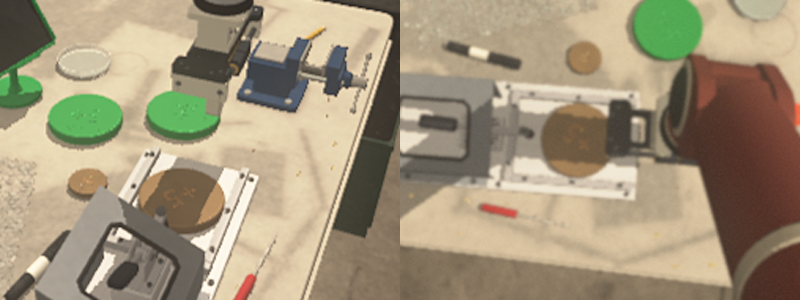

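{"op": "arm_command", "data": {"motion": [[0.3,0,-1.5,0,255],[0,0,-1.6,0,255],[0,0.5,0,0,255],[0,1,0,0,255],[0,1,0,0,255],[0,1,0,0,255],[0,0.5,0,0,255],[0,0,0,0,255]]}}

```text
time_s: 4.2
ee_pos: [527.4, -13.3, 18.5]
tool_rot: [-3.14, -0.058, -0.001]
ft_force: [-0.8, -0.2, -0.6]
opening: 0.4
gripper_force: 0.0
```

{"op": "arm_command", "data": {"motion": [[0,0.6,0,0,255],[0,0.6,0,0,255],[0,0.6,0,0,255],[-0.1,0.6,0,0,255],[0,0.6,0,0,255],[0,0.4,0,0,255],[0,0.2,0,0,255],[0,0,0,0,255]]}}

```text
time_s: 5.0
ee_pos: [526.2, 21.4, 18.1]
tool_rot: [-3.141, -0.054, 0.0]
ft_force: [-0.5, -0.6, -0.2]
opening: 0.7
gripper_force: 0.0
```

{"op": "arm_command", "data": {"motion": [[0,0.3,0,0,255],[-0.1,0.3,0,0,255],[0,0.3,0,0,255],[0,0.3,0,0,255],[0,0.3,0,0,255],[0,0.3,0,0,255],[0,0.3,0,0,255],[0,0.3,0,0,255]]}}

```text
time_s: 5.8
ee_pos: [525.2, 45.2, 18.1]
tool_rot: [-3.141, -0.054, -0.0]
ft_force: [0.2, 0.9, 0.3]
opening: 0.2
gripper_force: 0.0
```

```bash
python3 - <<'E'
from h import *
a=grab_frame('side')[130:340,150:430];o=observe();print(o['time_s'],o['ee_pos'],o['ft_force'])
cv2.imwrite('pics/f.png',cv2.resize(cv2.cvtColor(np.ascontiguousarray(a),4),(800,600),interpolation=cv2.INTER_CUBIC))
E
```

```text
5.85 [525.16905616  46.02291295  18.1353771 ] [ 0.19980878  0.32526881 -0.62314518]
```

View pics/f.png

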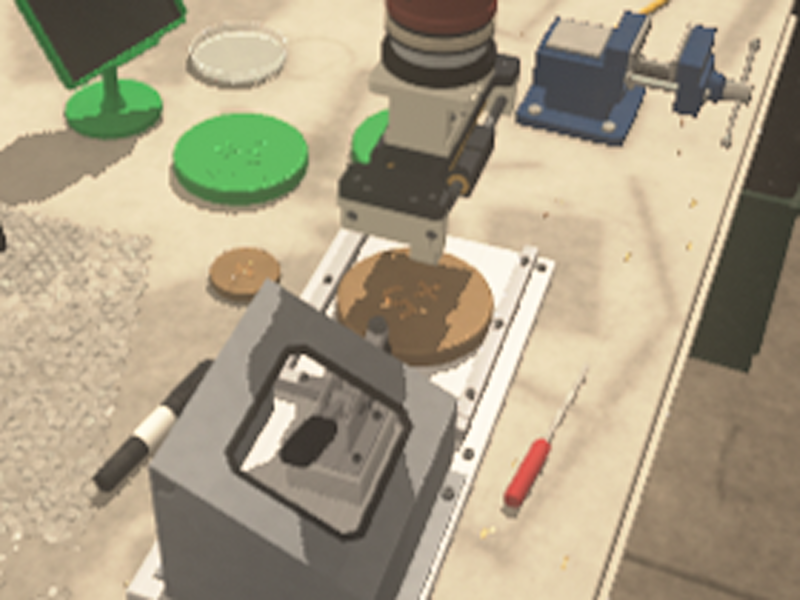

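```bash
python3 - <<'E'
from h import *
p=np.load('p.npy');c,s=np.cos(p[2]),np.sin(p[2])
b=grab_frame('top')
e=observe()['ee_pos']
print('tcp fix',(np.array([[c,s],[-s,c]])@(e[:2]-p[:2])), [proj(n,e) for n in('side','top')])
for n in('side','top'):
  for q in('medallion_center','stop_face'):
    if n=='side': grab_frame(n) if q=='medallion_center' else 0
    for d in place_of(n,q)[:2]:
        v=ray(n,d['at'],20)[:2]-p[:2];print(n,q,np.round(d['at'],1),round(d['p'],2),'fix',c*v[0]+s*v[1],-s*v[0]+c*v[1])
X=lambda y,z=20:(p[0]-s*y,p[1]+c*y,z)
print([proj('side',X(y,28)) for y in(-162,-48)],[proj('top',X(y,28)) for y in(-162,-48)])
f=lambda m:cv2.resize(cv2.cvtColor(np.ascontiguousarray(m),4),(800,600),interpolation=cv2.INTER_CUBIC)
cv2.imwrite('pics/g.png',f(b[150:300,130:330]))
E
```

```text
tcp fix [   0.83981396 -124.28183295] [array([298.76806948, 228.35560101]), array([273.56257204, 228.80392669])]
side medallion_center [233.3 184. ] 0.86 fix 194.56043856753467 -217.7573964580567
side medallion_center [298.3 236.3] 0.68 fix -6.297928261479864 -98.45163429079878
side stop_face [278.1 267.7] 0.98 fix 3.184697153287641 0.11552788407018122
top medallion_center [264.  229.2] 0.8 fix -2.1072519715944344 -101.01426908540043
top medallion_center [343.6 210.4] 0.78 fix 58.961927153626405 -293.83243648763556
top stop_face [224.  223.8] 0.61 fix 3.792992167563776 -2.575778205901286
[array([304.60119204, 214.17868   ]), array([287.74593101, 248.769816  ])] [array([289.33440567, 229.79410324]), array([242.28827367, 226.28469216])]
```

View pics/g.png

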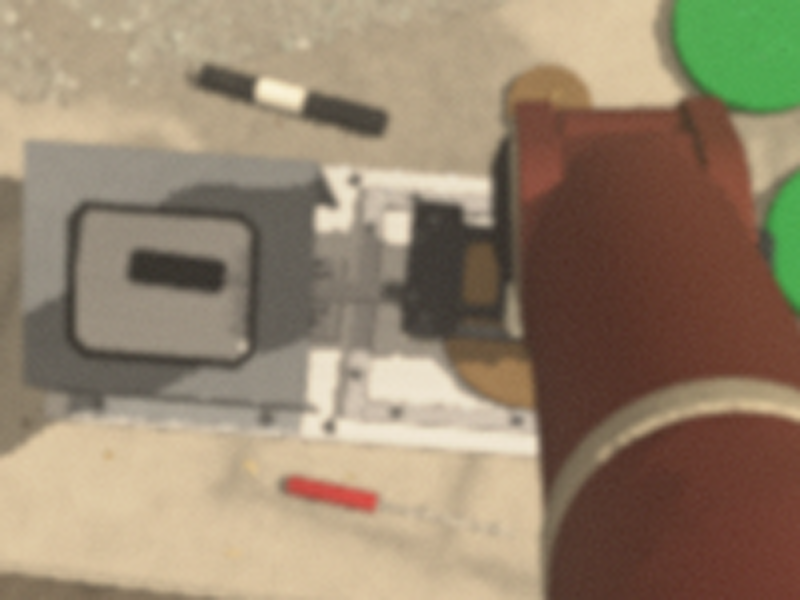

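```bash
python3 - <<'E'
from h import *
a=grab_frame('side');e=observe()['ee_pos'];A=cv2.imread('pics/a.png')
print([proj('side',(e[0],e[1],z)).round(1) for z in(18,28,38,60,102)])
f=lambda m:cv2.resize(m,(400,450),interpolation=cv2.INTER_CUBIC)
cv2.imwrite('pics/i.png',np.hstack([f(A[190:280,255:335]),f(cv2.cvtColor(a,4)[190:280,255:335])]))
E
```

```text
[array([298.9, 228.1]), array([299.1, 224.6]), array([299.3, 221.1]), array([299.7, 213.1]), array([300.6, 197.2])]
```

View pics/i.png

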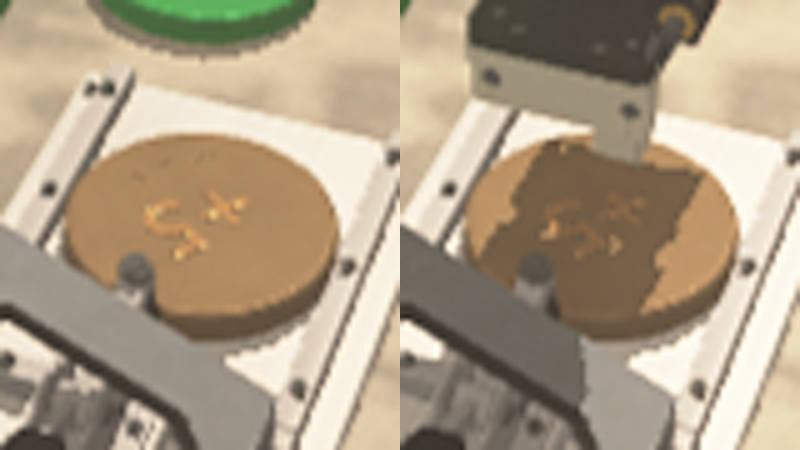

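Image i shows that the medallion has not moved: its back edge is on the same row in both frames. The fingertip at about (299,222) is in front of the top face, so it is above the medallion although z reads 18. I'll back off and feel for the real height on bare plate.

{"op": "arm_command", "data": {"motion": [[0,-1.5,0,0,255],[0,-2,0,0,255],[0,-2,0,0,255],[0.2,-1.4,0,0,255],[0,0,0,0,255],[0,0,-0.2,0,255],[0,0,-0.2,0,255],[0,0,0,0,255]]}}

```text
time_s: 7.0
ee_pos: [526.9, -22.5, 13.8]
tool_rot: [-3.14, -0.057, 0.001]
ft_force: [-0.8, -0.0, 0.7]
opening: 0.7
gripper_force: 0.0
```

```bash
python3 - <<'E'
from h import *
a=grab_frame('side');o=observe();e=o['ee_pos'];print(e,o['ft_force'],o['opening'],o['qpos'])
print([proj('side',(e[0],e[1],z)).round(1) for z in(0,14,28,38,60,102)])
f=lambda m:cv2.resize(m,(800,600),interpolation=cv2.INTER_CUBIC)
cv2.imwrite('pics/j.png',f(cv2.cvtColor(a,4)[165:255,255:375]))
E
```

```text
[527.01087205 -22.75203052  13.9079751 ] [ 0.46408026  1.08723214 -0.33424572] 0.4407903539771306 [ 0.02246919  0.68232913 -0.03097863  1.95301545  0.03874424  0.50727218
 -1.57030581]
[array([308.3, 215.4]), array([308.6, 210.7]), array([308.9, 205.8]), array([309.2, 202.3]), array([309.7, 194.5]), array([310.8, 178.9])]
```

View pics/j.png

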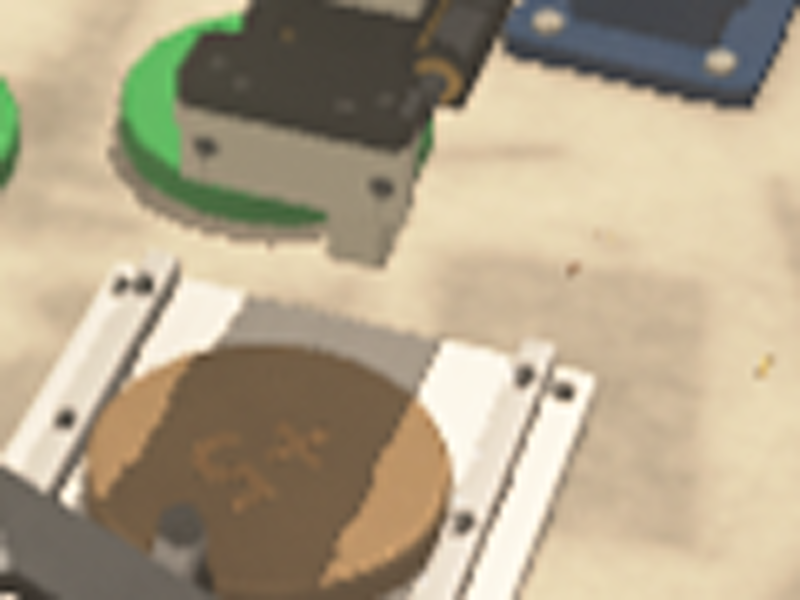

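{"op": "arm_command", "data": {"motion": [[0,0.4,0,0,255],[0,0,-0.2,0,255],[0,0,-0.1,0,255],[0,0,-0.1,0,255],[0,0,-0.1,0,255],[0,0,-0.1,0,255],[0,0,0,0,255],[0,0,0,0,255]]}}

```text
time_s: 7.85
ee_pos: [527.2, -20.1, 8.1]
tool_rot: [-3.141, -0.053, 0.0]
ft_force: [-0.7, 0.0, -0.4]
opening: 0.3
gripper_force: 0.0
```

{"op": "arm_command", "data": {"motion": [[0,0,-0.2,0,255],[0,0,-0.2,0,255],[0,0,-0.2,0,255],[0,0,-0.1,0,255],[0,0,0,0,255],[0,0,0,0,255],[0,0,0,0,255],[0,0,0,0,255]]}}

```text
time_s: 8.65
ee_pos: [527.3, -20.0, 1.2]
tool_rot: [-3.141, -0.053, -0.0]
ft_force: [-1.1, 0.2, 1.2]
opening: 0.4
gripper_force: 0.0
```

```bash
python3 - <<'E'
from h import *
a=grab_frame('side');o=observe();e=o['ee_pos'];print(e,o['ft_force'])
print([proj('side',(e[0],e[1],z)).round(1) for z in(0,14,28)])
f=lambda m:cv2.resize(m,(800,600),interpolation=cv2.INTER_CUBIC)
cv2.imwrite('pics/k.png',f(cv2.cvtColor(a,4)[165:255,255:375]))
E
```

```text
[527.24164778 -20.00148084   1.21550403] [0.35403459 0.30926584 0.61766177]
[array([307.8, 216.1]), array([308.1, 211.4]), array([308.4, 206.5])]
```

View pics/k.png

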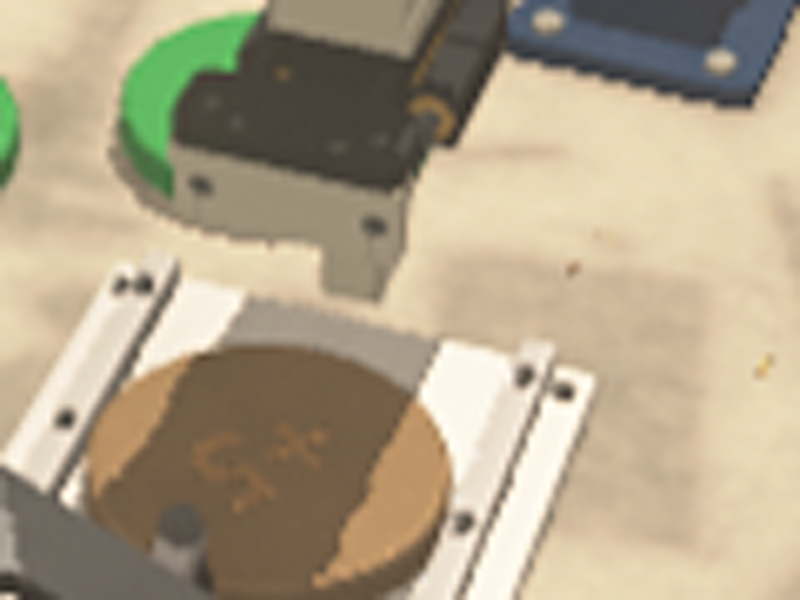

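{"op": "arm_command", "data": {"motion": [[0,0,-0.2,0,255],[0,0,-0.2,0,255],[0,0,-0.1,0,255],[0,0,-0.1,0,255],[0,0,0,0,255],[0,0,0,0,255],[0,0,0,0,255],[0,0,0,0,255]]}}

```text
time_s: 9.5
ee_pos: [527.3, -20.0, -4.8]
tool_rot: [-3.141, -0.054, -0.0]
ft_force: [0.4, -0.2, 0.2]
opening: 0.4
gripper_force: 0.0
```

{"op": "arm_command", "data": {"motion": [[0,0,-0.1,0,255],[0,0,-0.1,0,255],[0,0,-0.1,0,255],[0,0,0,0,255],[0,0,0,0,255],[0,0,0,0,255],[0,0,0,0,255],[0,0,0,0,255]]}}

```text
time_s: 10.3
ee_pos: [527.2, -20.0, -7.8]
tool_rot: [-3.141, -0.053, -0.0]
ft_force: [0.4, 1.3, 0.0]
opening: 0.5
gripper_force: 0.0
```

{"op": "arm_command", "data": {"motion": [[0,0.2,0.1,0,255],[0,0.3,0,0,255],[0,0.3,0,0,255],[0,0.3,0,0,255],[-0.1,0.3,0,0,255],[0,0.3,0,0,255],[0,0.3,0,0,255],[0,0.3,0,0,255]]}}

```text
time_s: 11.1
ee_pos: [526.1, 1.6, -6.9]
tool_rot: [3.139, 0.052, -0.0]
ft_force: [-0.4, -4.1, -0.1]
opening: 0.2
gripper_force: 1.7
```

{"op": "arm_command", "data": {"motion": [[0,0.4,0,0,255],[-0.1,0.4,0,0,255],[0,0.4,0,0,255],[0,0.4,0,0,255],[0,0.4,0,0,255],[0,0.4,0,0,255],[0,0.3,0,0,255],[0,0.3,0,0,255]]}}

```text
time_s: 11.9
ee_pos: [525.1, 33.2, -6.9]
tool_rot: [3.141, 0.054, -0.0]
ft_force: [-0.0, -2.2, 1.1]
opening: 0.6
gripper_force: 1.6
```

{"op": "arm_command", "data": {"motion": [[0,0.1,0,0,255],[0,0.1,0,0,255],[0,0.1,0,0,255],[0,0.1,0,0,255],[0,0.1,0,0,255],[0,0.1,0,0,255],[0,0.1,0,0,255],[0,0.1,0,0,255]]}}

```text
time_s: 12.7
ee_pos: [525.1, 38.8, -6.9]
tool_rot: [3.139, 0.051, -0.0]
ft_force: [-0.3, -7.8, 0.9]
opening: 0.0
gripper_force: 3.8
```

```bash
python3 - <<'E'
from h import *
p=np.load('p.npy');c,s=np.cos(p[2]),np.sin(p[2])
a=grab_frame('side')
for q in('medallion_center','stop_face'):
  for d in place_of('side',q)[:3]:
    v=ray('side',d['at'],20)[:2]-p[:2];print(q,np.round(d['at'],1),round(d['p'],2),'fix',c*v[0]+s*v[1],-s*v[0]+c*v[1])
print(observe()['ft_force'])
E
```

```text
medallion_center [234.3 186. ] 0.63 fix 189.10808881729196 -211.3124462555142
medallion_center [295.3 183.5] 0.51 fix 56.53795386106637 -271.5338667473071
stop_face [277.5 268.7] 0.72 fix 3.3867094231843944 2.9992226122344516
[-0.64901762 -6.96834836  0.77336188]
```

{"op": "arm_command", "data": {"motion": [[0,0.1,0,0,255],[0,0.1,0,0,255],[0,0.1,0,0,255],[0,0.1,0,0,255],[0,0.1,0,0,255],[0,0,0,0,255],[0,0,0,0,255],[0,0,0,0,255]]}}

```text
time_s: 13.65
ee_pos: [525.0, 38.9, -6.8]
tool_rot: [3.133, 0.045, -0.001]
ft_force: [1.4, -13.6, 1.5]
opening: 0.4
gripper_force: 6.5
```

The reading stays at 38.9 while the force climbs to 13.6 N, so the medallion is home. Before reaching into the guard I check whether the z offset is the whole tool or just short fingers. I triangulate the black block's front corners from pictures f and g, which were taken at the same pose.

```bash
python3 - <<'E'
from h import *
np.set_printoptions(precision=1,suppress=True)
print(tri((269.7,196.5),(233.7,200)),tri((305.7,204.2),(231.2,233.7)),'pose 525 46 18')
e=np.array([525,46,18.])
# expected rows of fingertip front-bottom edge for bias b (pics f/i row 222.4; k row 209.3 at y-20,z1.2)
for b in(0,15,20,25,30):
  print(b,[proj('side',(525,46+h,18+b))[1].round(1) for h in(8,16)],[proj('side',(527,-20+h,1.2+b))[1].round(1) for h in(8,16)])
o=observe();print(o['qpos'])
E
```

```text
[553.8 139.6 164. ] [485.1 135.6 164.7] pose 525 46 18
0 [np.float64(230.9), np.float64(233.2)] [np.float64(217.9), np.float64(220.0)]
15 [np.float64(225.6), np.float64(227.9)] [np.float64(212.8), np.float64(214.9)]
20 [np.float64(223.8), np.float64(226.1)] [np.float64(211.0), np.float64(213.2)]
25 [np.float64(222.0), np.float64(224.3)] [np.float64(209.3), np.float64(211.5)]
30 [np.float64(220.2), np.float64(222.5)] [np.float64(207.6), np.float64(209.7)]
[-0.1  0.7 -0.   2.   0.   0.5 -1.7]
```

{"op": "arm_command", "data": {"motion": [[0,-1,0,0,255],[0,-1.5,0,0,255],[0,0,3,0,255],[0,0,4,0,255],[0,0,4,0,255],[0,0,4,0,255],[0,0,4,0,255],[0,0,2,0,255]]}}

```text
time_s: 14.45
ee_pos: [526.9, 23.6, 207.0]
tool_rot: [-3.138, -0.058, -0.011]
ft_force: [1.1, -0.0, 0.3]
opening: 0.3
gripper_force: 0.0
```

{"op": "arm_command", "data": {"motion": [[-0.2,3,0,0,255],[-0.2,4,0,0,255],[-0.2,4,0,0,255],[-0.2,4,0,0,255],[-0.2,4,0,0,255],[-0.2,4,0,0,255],[-0.1,2,0,0,255],[0,1,0,0,255]]}}

```text
time_s: 15.25
ee_pos: [509.9, 286.1, 202.9]
tool_rot: [-3.137, -0.065, 0.003]
ft_force: [0.1, -0.1, -0.0]
opening: 0.4
gripper_force: 0.0
```

```bash
python3 - <<'E'
from h import *
p=np.load('p.npy');c,s=np.cos(p[2]),np.sin(p[2])
a=grab_frame('side');b=grab_frame('top');A=cv2.imread('pics/a.png')
for n,q,z in(('side','medallion_center',20),('top','medallion_center',20),('side','lever_grip',92),('top','lever_grip',92)):
  for d in place_of(n,q)[:3]:
    v=ray(n,d['at'],z)[:2]-p[:2];print(n,q,np.round(d['at'],1),round(d['p'],2),'fix',c*v[0]+s*v[1],-s*v[0]+c*v[1])
o=observe();print(o['time_s'],o['ee_pos'],o['tool_rot'])
f=lambda m:cv2.resize(m,(400,500),interpolation=cv2.INTER_CUBIC)
cv2.imwrite('pics/l.png',np.hstack([f(cv2.cvtColor(a,4)[200:325,220:320]),f(cv2.cvtColor(b,4)[170:295,190:290])]))
E
```

```text
side medallion_center [291.1 248.7] 0.73 fix -3.857248039790106 -58.365491687627
side medallion_center [296.9 183.3] 0.72 fix 53.20970701325655 -273.6330365738419
top medallion_center [319.5 154.7] 0.92 fix 199.18249649076404 -229.58218207734882
top medallion_center [342.2 213.7] 0.8 fix 50.445951414276685 -290.54047288455064
top medallion_center [249.7 230.2] 0.75 fix -7.140529447645445 -66.44803261617636
side lever_grip [259.1 280.8] 0.74 fix 1.1435068566923383 103.68275570109309
top lever_grip [174.8 216.6] 0.59 fix 2.076491116940126 102.88938748052105
top lever_grip [222.7 224.9] 0.3 fix -8.591352530731777 -6.619143001294949
15.55 [512.70874561 278.95007012 203.20641652] [3.14029318e+00 4.89380346e-02 2.19031528e-04]
```

View pics/l.png

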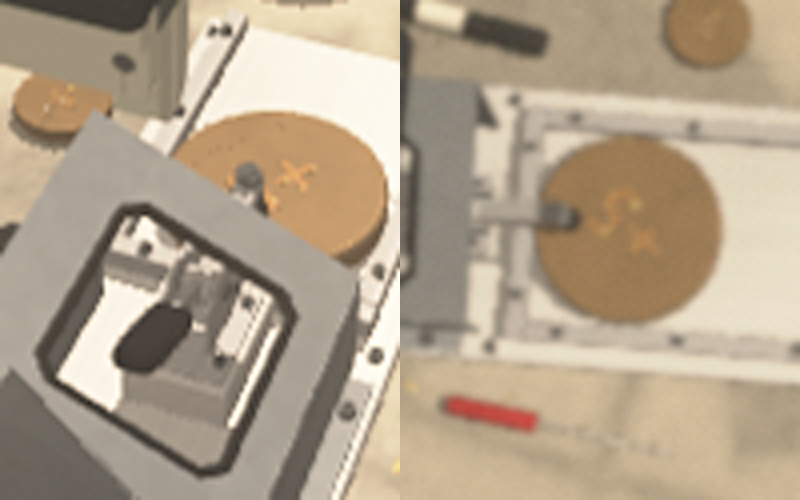

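{"op": "arm_command", "data": {"motion": [[0,0.3,-2,0,255],[0,0,-3,0,255],[0,0,-3,0,255],[0,0,-1.5,0,255],[0,0,-0.8,0,255],[0,0,0,0,255],[0,0,0,0,255],[0,0,0,0,255]]}}

```text
time_s: 16.35
ee_pos: [513.1, 284.2, 101.4]
tool_rot: [-3.14, -0.053, -0.004]
ft_force: [0.2, 0.1, 1.3]
opening: 0.3
gripper_force: 0.0
```

{"op": "arm_command", "data": {"motion": [[0,0,-0.4,0,255],[0,0,-0.4,0,255],[0,0,-0.4,0,255],[0,0,-0.4,0,255],[0,0,-0.3,0,255],[0,0,-0.3,0,255],[0,0,-0.3,0,255],[0,0,-0.3,0,255]]}}

```text
time_s: 17.15
ee_pos: [512.4, 284.8, 72.4]
tool_rot: [-3.14, -0.054, -0.001]
ft_force: [-0.5, 1.2, 2.3]
opening: 0.9
gripper_force: 1.3
```

{"op": "arm_command", "data": {"motion": [[0,0,-0.3,0,255],[0,0,-0.3,0,255],[0,0,-0.3,0,255],[0,0,-0.3,0,255],[0,0,-0.2,0,255],[0,0,-0.2,0,255],[0,0,-0.2,0,255],[0,0,-0.2,0,255]]}}

```text
time_s: 17.95
ee_pos: [512.3, 284.3, 52.1]
tool_rot: [-3.141, -0.054, -0.001]
ft_force: [0.0, 2.3, 3.2]
opening: 0.7
gripper_force: 1.4
```

{"op": "arm_command", "data": {"motion": [[0,0,-0.2,0,255],[0,0,-0.2,0,255],[0,0,-0.1,0,255],[0,0,-0.1,0,255],[0,0,-0.1,0,255],[0,0,-0.1,0,255],[0,0,-0.1,0,255],[0,0,-0.1,0,255]]}}

```text
time_s: 18.75
ee_pos: [512.3, 285.1, 43.6]
tool_rot: [-3.139, -0.054, -0.001]
ft_force: [-3.4, 2.5, 16.9]
opening: 0.4
gripper_force: 8.4
```

{"op": "arm_command", "data": {"motion": [[0,0,-0.1,0,255],[0,0,-0.1,0,255],[0,0,-0.1,0,255],[0,0,0,0,255],[0,0,0,0,255],[0,0,0,0,255],[0,0,0,0,255],[0,0,0,0,255]]}}

```text
time_s: 19.55
ee_pos: [512.4, 285.2, 43.4]
tool_rot: [-3.139, -0.054, -0.003]
ft_force: [-5.5, 1.1, 26.5]
opening: 0.3
gripper_force: 13.3
```

{"op": "arm_command", "data": {"motion": [[0,0,0.5,0,255],[0,0,1,0,255],[0,0,2,0,255],[0,0,3,0,255],[0,0,4,0,255],[0,0,4,0,255],[0,0,2,0,255],[0,0,0,0,255]]}}

```text
time_s: 20.35
ee_pos: [513.8, 283.1, 206.7]
tool_rot: [-3.141, -0.051, -0.007]
ft_force: [-0.2, -0.9, -0.2]
opening: 0.6
gripper_force: 0.0
```

```bash
python3 - <<'E'
from h import *
p=np.load('p.npy');c,s=np.cos(p[2]),np.sin(p[2])
grab_frame('side');grab_frame('top')
for n,q,z in(('side','medallion_center',20),('side','lever_grip',68),('top','lever_grip',68),('side','clamp_pad',28),('top','clamp_pad',28)):
  for d in place_of(n,q)[:1 if q!='medallion_center' else 2]:
    v=ray(n,d['at'],z)[:2]-p[:2];print(n,q,np.round(d['at'],1),round(d['p'],2),'fix',c*v[0]+s*v[1],-s*v[0]+c*v[1])
o=observe();print(o['time_s'],o['ee_pos'],o['ft_force'])
X=lambda y,z:(p[0]-s*y,p[1]+c*y,z)
print(proj('side',X(115,68)),proj('side',X(107,92)))
E
```

```text
side medallion_center [294.6 183.2] 0.67 fix 58.474381701333165 -272.09071693352473
side medallion_center [289.3 246.1] 0.59 fix 1.9391350882018505 -64.19688307121795
side lever_grip [255.3 297.2] 0.68 fix 1.8673387679095654 120.20152001784952
top lever_grip [170.7 215.3] 0.58 fix 7.862042788982396 118.29885982772103
20.7 [511.40490704 283.295303   202.4738526 ] [-0.42184163 -0.02615994 -0.68411656]
[257.46022105 295.25683374] [259.01173587 282.38568529]
```

```bash
python3 - <<'E'
from h import *
L=cv2.resize(cv2.imread('pics/l.png')[:,400:],(100,125),interpolation=cv2.INTER_AREA)
S=cv2.resize(cv2.imread('pics/l.png')[:,:400],(100,125),interpolation=cv2.INTER_AREA)
b=cv2.cvtColor(grab_frame('top'),4)[170:295,190:290];a=cv2.cvtColor(grab_frame('side'),4)[200:325,220:320]
for nm,x,y,r in(('top',L,b,(30,85,32,85)),('side',S,a,(24,68,45,100))):
  for im in(x,y):
    q=im[r[0]:r[1],r[2]:r[3]].astype(int);m=(q[...,2]-q[...,0]>45)
    ys,xs=np.nonzero(m);print(nm,m.sum(),xs.min(),np.percentile(xs,[1,99]),xs.max(),np.percentile(ys,[1,99]))
E
```

```text
top 1673 2 [ 4. 47.] 49 [ 5. 49.]
top 1690 2 [ 4. 47.] 49 [ 5. 49.]
side 1167 0 [ 1.66 50.34] 51 [ 4. 38.]
side 1200 0 [ 1.99 51.  ] 52 [ 4. 38.]
```

The medallion has not moved since it was pushed home, the lever is down on its stop, and the fingers are clear of the guard.

```bash
python3 -c "
from plant import *
print(job_done())"
```

```text
the job is handed in; nothing more can be done
None
```

The job is handed in at about 21 s: the medallion is home against the stop, the lever is pressed down to its hard stop and the fingers are out again; I did not look at the pad on the medallion directly, and one early pass went just above the medallion because the arm read about 25 mm low.

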